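# Change the block under the keeper straps of a test fixture

## Task

Change the metal block in the test fixture: lift both keeper straps off their studs and lay them flat on the rubber mat, then put the tested block upright in the empty tray and seat the waiting block from the other tray fully down in the fixture's pocket. Finally put both straps back over their studs, the long one on the wide-set pair and the short one on the close-set pair, lying flat on the collars, and let go of everything.

Things in the scene. Friction and masses are not known exactly. Their poses are not given: they have to be found in the camera images.
- fixture: fixed stepped dark steel plate, 136 x 250 x 14 mm. Origin: underside centre, under the pocket; rear is +x (terminal block, 30 mm high). Pocket 57 (x) x 43 (y) mm, 5 deep, floor at z 9 mm; a block's 50 mm side lies along x. Rounded 8 mm studs: wide-set pair x +24, y +-85; close-set pair x -24, y +-65; tips z 60.5. 24 mm collars, tops z 41, carry the straps 2 mm above a seated block
- strap_long: loose long keeper strap: flat steel bar, 30 (x) x 212 (y) x 10 mm, 0.2 kg; through slots 16 (x) x 24 (y) mm centred at y +-85. Origin: centre of underside, z up. Black flat-sided grip on its centre, 22 (x) x 14 (y) mm, z 10 to 38: pinch it across the 14 mm, fingers in line with the bar. Starts on the wide-set studs; either way round fits
- strap_short: loose short keeper strap: the same but 172 mm long, slots centred at y = +-65 mm. Starts on the close-set studs, parallel to the long one, 48 mm from it
- block_tested: the tested block: loose milled aluminium block with tapped holes, 35 mm along its x, 50 mm along its y, 30 mm high, 0.22 kg; origin: centre of its underside, z up. Grip it across the 35 mm. Starts in the fixture's pocket under both straps; its y axis lies along the fixture's x
- block_next: the waiting block: the same kind and size as the tested one, starting in one of the two trays (about its centre, turned anyhow by up to 0.5 rad)
- mat: fixed black rubber mat, 250 mm along its x, 160 mm along its y, 3 mm thick, to one side of the fixture; origin: centre of its underside. Room for both straps lying side by side along its x
- tray_done: the empty tray: fixed shallow square steel tray 130 x 130 mm, walls 4 mm thick and 14 mm high, floor at z = 4 mm; origin: centre of its underside
- tray_next: the waiting block's tray: the same kind of tray, beside the other one
Things that resemble listed ones, but are neither listed nor needed, are in the scene too. What is shaped like the strap_short but red is not meant.

How it is judged:
On the way, in this order (a step that is already met when the one before it is completed fails the run):
1. both straps lie flat on the rubber mat, let go (x of strap_long in the frame of mat between -0.1 and 0.1 m and y of strap_long in the frame of mat between -0.07 and 0.07 m and z of each of strap_long, strap_short in the frame of mat below 0.007 m and angle between each of strap_long, strap_short's own z axis and vertical below 0.1 rad and x of strap_short in the frame of mat between -0.1 and 0.1 m and y of strap_short in the frame of mat between -0.07 and 0.07 m and contact force between the fingers and strap_long below 0.3 N and contact force between the fingers and strap_short below 0.3 N), for 0.2 s.
2. the tested block stands upright in the empty tray, let go (x of block_tested in the frame of tray_done between -0.045 and 0.045 m and y of block_tested in the frame of tray_done between -0.045 and 0.045 m and z of block_tested in the frame of tray_done below 0.008 m and angle between block_tested's own z axis and vertical below 0.1 rad and contact force between the fingers and block_tested below 0.3 N), for 0.2 s.
3. the waiting block is seated in the fixture's pocket, let go (x of block_next in the frame of fixture between -0.008 and 0.008 m and y of block_next in the frame of fixture between -0.008 and 0.008 m and z of block_next in the frame of fixture below 0.0115 m and angle between block_next's own z axis and vertical below 0.06 rad and contact force between the fingers and block_next below 0.3 N), for 0.2 s.
At the end, for the whole second after the job is handed in: Waiting block seated in the pocket (within 8 mm); long strap on the wide-set and short strap on the close-set studs, flat on the collars (2.5 mm in height, 8 mm across, 13 mm along); tested block upright in the tray that was empty (within 45 mm of centre); all released, at rest (x of strap_long in the frame of fixture between 0.016 and 0.032 m and y of strap_long in the frame of fixture between -0.013 and 0.013 m and z of each of strap_long, strap_short in the frame of fixture below 0.0435 m and angle between each of strap_long, strap_short's own z axis and vertical below 0.05 rad and angle between the y axis of each of strap_long, strap_short and the y axis of fixture, either way round below 0.15 rad and x of strap_short in the frame of fixture between -0.032 and -0.016 m and y of strap_short in the frame of fixture between -0.013 and 0.013 m and x of block_next in the frame of fixture between -0.008 and 0.008 m and y of block_next in the frame of fixture between -0.008 and 0.008 m and z of block_next in the frame of fixture below 0.0115 m and angle between block_next's own z axis and vertical below 0.06 rad and x of block_tested in the frame of tray_done between -0.045 and 0.045 m and y of block_tested in the frame of tray_done between -0.045 and 0.045 m and z of block_tested in the frame of tray_done below 0.008 m and angle between block_tested's own z axis and vertical below 0.1 rad and linear speed of each of strap_long, strap_short, block_next, block_tested below 0.02 m/s); the robot touches nothing.
It also fails if it takes over 138 s, if anything falls off the work surface, if the arm or the gripper's body presses on something with over 40 N, if the wrist force passes 120 N, or if a joint passes its speed limit or range.

## Robot

A 6-joint arm with a two-finger parallel gripper is mounted at the origin on the work surface; the furniture and walls round the work are solid. World frame = base frame: x ahead of the robot, y to its left, z up, the work surface at z = 0. Lengths are in m, angles in rad, forces in N, time in s.
With the tool pointing down it reaches from about 0.375 to 0.9 m from the base axis. Payload 3.1 kg.
Tool frame: the origin (TCP) lies midway between the tips of the shut fingers; the grasp point (between the pads) lies 19 mm behind it; z points along the fingers, y is the line along which they close (so a half turn about z gives the same grasp; the last joint's range is limited). The gripper opens to 85 mm and grips with 20 to 120 N. Pads are 22 mm wide; open, the fingers measure 114 mm over their backs; the gripper's body (76 mm by 85 mm) begins 54 mm behind the grasp point. The pads swing forward as they close: fully open they stand 13 mm farther back than shut.
Start: joints at [-1.442, 0.527, 1.433, -0, 1.181, -0.178], TCP at [0.189, -0.596, 0.231] pointing down, gripper open.
Joint ranges: [-3.08, 3.08], [-0.75, 2.2], [0.22, 2.44], [-1.43, 4.57], [0, 2.65], [-2.85, 2.85]. Speed limits (rad/s): [2.79, 2.79, 3.14, 3.14, 3.14, 3.14].

## Interface

Orientations are given as a unit quaternion [x, y, z, w].
In Python, from station import manip gives the robot as it stands.
- The arm moves only by the tool drive_tool, never from a script. Its argument "motion" is a list that holds one entry, the list of rows, each a list of 5 numbers: the finger opening in mm, from 0 to 85.4, then the shift along the tool's x, y, z in units of 30 mm (1.0 is 30 mm), then the turn about the tool's z in units of 8 degrees (1.0 is 8 degrees). In form: [[[fingers, x, y, z, yaw], ...]]. A call has 1 to 10 rows; each row is the pose to reach, as a shift and turn from the pose commanded when the call began, along the tool's axes at that moment; what a row does not reach only later rows make up. A row lasts 1/10 s, in which the tool goes at most 50 mm and 8.59 degrees, less where a joint would pass 70% of its speed; a pose out of reach is approached as far as the arm can. A call with a gripper value outside its range is refused whole. The fingers move at their own pace and stop on an object; "squeeze" is the grip in N (left out, the last holds). Time passes only in rows, so rows that repeat a pose let the fingers close. It gives the time, the measured TCP pose, the force, the opening and the grip force at its end, in the units of the state.
- manip.sense(): the state, without advancing time (a new reading comes with each control period).
- manip.snapshot(name): name is "scene" or "top" or "wrist"; returns the picture (420x560x3 uint8, red, green, blue); there is no depth.
- manip.camera_model(name): a dict with "fov_y" (degrees; the focal length in pixels is half the picture's height over the tangent of half this angle, whatever the lens; pixels are square), "cx", "cy" (the principal point, pixels), "origin" and "orientation" of the camera in the world. Camera axes: x right, y up, looking along -z (the intrinsics and any distortion apply to the point x, -y, -z); pixel columns grow to the right and rows downward; lengths in m; the calibration is good to about 2 mm. A picture is of the moment at which its call begins: read the wrist's pose just before it. camera_model takes no time and is no camera call; for the wrist camera it gives the pose at the moment of the call.
- manip.sign_off(): hands the job in; it is judged then, once.
The state is a dict: "t": time; "q": joint angles; "qd": joint speeds; "tau": joint torques, N m; "tcp_pos": TCP position; "tool_rot": TCP orientation; "force": force on the tool from outside, world axes, zero at the start; "ft_torque": the same for the moment, N m; "finger_gap": opening from 0.0 (shut) to 1.0 (fully open); "gripper_force": force on a finger pad.
Only numpy, scipy, OpenCV 4.12 (cv2) and the standard library are available. Lean on these libraries where they do the work, as an engineer would, in place of code of your own. Each camera call takes 0.05 s, during which the arm holds its last target. There are 200 camera calls.

## Working session

There is one attempt and no reset: what is moved stays moved. The work goes in short steps, Python scripts to look and compute and a tool call to move; the robot and the scene stay as the last step left them, time stands still between calls to the robot, and variables do not carry over. Pictures are saved under pics/ and viewed, at most 14 in all, crops included, and the job is handed in when it is done.

Besides the shell and the picture viewer there is one more tool, called after "Request:" as name([rows], argument=value, ...), one row to a line, values as JSON. drive_tool: Moves the arm, as the interface text tells. Its arguments: {"type":"object","properties":{"motion":{"type":"array","items":{"type":"array","items":{"type":"array","items":{"type":"number"}}}},"squeeze":{"type":"number"}},"required":["motion"]}

```bash
mkdir -p pics; ls
cat > h.py <<'E'
import numpy as np, cv2
from station import manip
from scipy.spatial.transform import Rotation as R
def snap(n,f):
    m=manip.camera_model(n); im=manip.snapshot(n); cv2.imwrite(f'pics/{f}.png',im[:,:,::-1]); return im,m
def ray(m,u,v):
    f=210/np.tan(np.radians(m['fov_y'])/2)
    d=np.array([(u-m['cx'])/f,-(v-m['cy'])/f,-1.]); return np.array(m['origin']),R.from_quat(m['orientation']).apply(d)
def pt(m,u,v,z):
    o,d=ray(m,u,v); return o+d*(z-o[2])/d[2]
E
python3 - <<'E'
from h import *
for n in('scene','top','wrist'):
    im,m=snap(n,n+'0'); print(n,m)
s=manip.sense(); print(s)
E
```

```text
pics
scene {'fov_y': 47.55317695212529, 'cx': 282.5925195062279, 'cy': 205.62683070053052, 'origin': array([-0.81041553,  0.58458448,  0.66571851]), 'orientation': array([-0.2948323 ,  0.46321046,  0.71524204, -0.43236421])}
top {'fov_y': 53.44767170953958, 'cx': 283.1891983896016, 'cy': 208.99724116225357, 'origin': array([ 0.35974105, -0.05620552,  1.17057081]), 'orientation': array([-0.02893943,  0.01108376,  0.70761269, -0.70592063])}
wrist {'fov_y': 60.51612505967396, 'cx': 276.4895619023575, 'cy': 209.86878084476157, 'origin': array([ 0.25437066, -0.57494658,  0.3719507 ]), 'orientation': array([-0.10530099,  0.07881737, -0.58528179,  0.80009046])}
{'t': 0.15, 'q': array([-1.44151696e+00,  5.28272263e-01,  1.43360957e+00, -2.78609450e-05,
        1.18140630e+00, -1.78495282e-01]), 'qd': array([ 5.88255687e-04, -2.96593162e-03, -3.42643315e-03,  5.94152958e-04,
       -4.68043544e-04,  8.75353812e-05]), 'tau': array([ 9.94632210e-04, -4.42744374e+01, -1.78275490e+01, -2.15759560e-04,
        5.61022040e-03,  1.95600336e-06]), 'tcp_pos': array([ 0.18928778, -0.59506747,  0.23054585]), 'tool_rot': array([ 9.88181527e-01,  1.53285847e-01,  7.97978408e-06, -8.47800264e-04]), 'force': array([ 0.07346176,  0.01700716, -0.34037624]), 'ft_torque': array([0.00266714, 0.0023617 , 0.08328094]), 'gripper_force': 0.0, 'finger_gap': 1.0011606553474235}
```

View pics/top0.png

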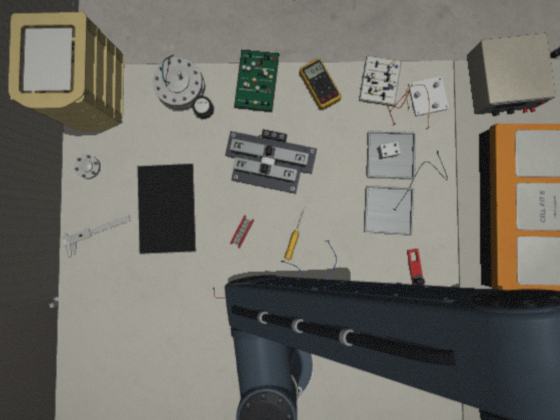

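View pics/scene0.png

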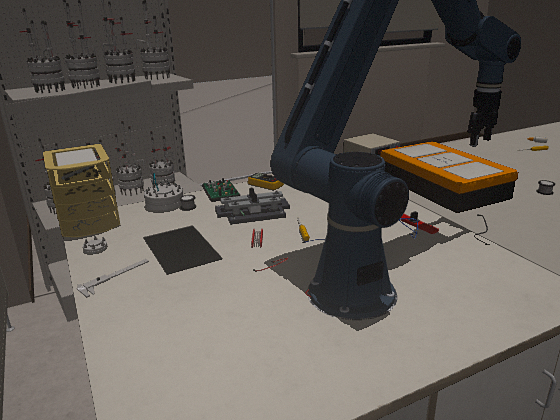

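Top view: the fixture is at about (268,162) with its terminal block at (272,135). The mat is at (167,208), the tray holding a block at (390,155), and the empty tray at (388,210). The red thing at (415,265) is the decoy. I'll enlarge to confirm.

Run:
```python
from h import *
im=cv2.imread('pics/top0.png')
c=cv2.resize(im[120:280,210:435],None,fx=3.5,fy=3.5,interpolation=cv2.INTER_CUBIC); cv2.imwrite('pics/c1.png',c)
m=manip.camera_model('top')
for n,u,v,z in [('fix',268,162,.05),('mat',167,208,.003),('tn',390,155,.014),('td',388,210,.014)]: print(n,pt(m,u,v,z))
g=cv2.cvtColor(im,cv2.COLOR_BGR2GRAY)
k=(g<45).astype(np.uint8); k[:, :125]=0;k[:,210:]=0
cs,_=cv2.findContours(k,0,2); c=max(cs,key=cv2.contourArea); r=cv2.boxPoints(cv2.minAreaRect(c)); print([pt(m,*p,.003).round(4)[:2] for p in r])
```

```text
fix [0.55105849 0.0130403  0.05      ]
mat [0.42980102 0.30156764 0.003     ]
tn [ 0.57479052 -0.32437231  0.014     ]
td [ 0.42166125 -0.31642412  0.014     ]
[array([0.5495, 0.3878]), array([0.5532, 0.232 ]), array([0.3101, 0.2222]), array([0.3057, 0.3762])]
```

View pics/c1.png

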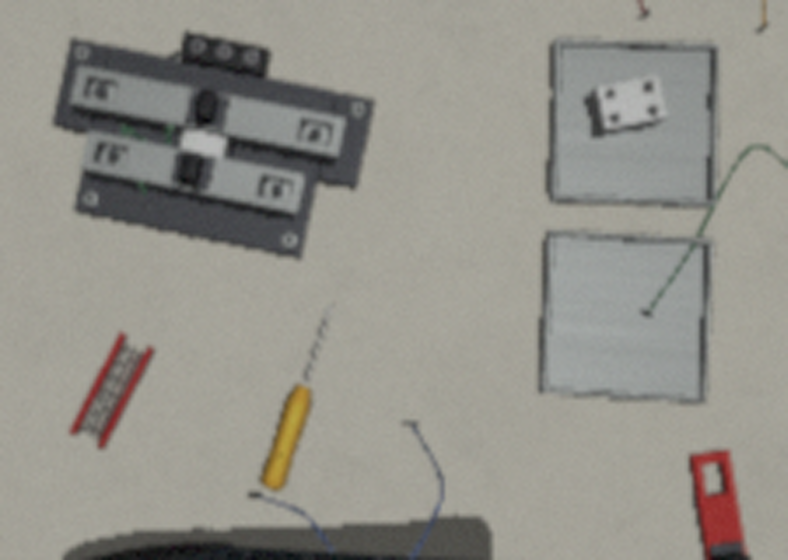

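The top crop shows both plain steel straps on the fixture, long one at the rear on the terminal-block side. The waiting block is at crop (630,105), which is in the upper tray. The red slotted bar at (715,500) is not meant.

```bash
cat >> h.py <<'E'
def tcp():
    s=manip.sense(); M=R.from_quat(s['tool_rot']).as_matrix(); return np.array(s['tcp_pos']),M,np.arctan2(M[1,0],M[0,0]),s
def go(x,y,z,h=None):
    p,M,hh,s=tcp(); d=M.T@(np.array([x,y,z])-p)/.03
    w=0 if h is None else -((h-hh+np.pi)%(2*np.pi)-np.pi)/np.radians(8)
    print('go',d.round(3),'yaw',round(w,3),'| at',p.round(4),'h',round(hh,4),'q6',s['q'][5].round(3),'t',s['t'])
E
python3 - <<'E'
from h import *
m=manip.camera_model('wrist'); p,M,h,s=tcp()
Rc=R.from_quat(m['orientation']).as_matrix()
print((M.T@(np.array(m['origin'])-p)).round(4), (M.T@Rc).round(3), M.T@(pt(m,280,210,.23)-p),M.T@(pt(m,280,210,.05)-p))
go(.47,.01,.32,-.2)
E
```

```text
[ 0.0681  0.0004 -0.1415] [[-0.001  0.965  0.261]
 [ 1.     0.     0.001]
 [ 0.001  0.261 -0.965]] [0.02967231 0.00164876 0.00055127] [-0.01907636  0.00327913  0.18053536]
go [ 15.028 -16.391  -2.95 ] yaw 3.637 | at [ 0.1893 -0.5951  0.2305] h 0.3078 q6 -0.178 t 0.15
```

```bash
python3 -c "
from h import *
go(.575,.005,.25,-.2)"
```

```text
go [ 18.313 -15.168  -0.618] yaw 3.637 | at [ 0.1893 -0.5951  0.2305] h 0.3078 q6 -0.178 t 0.15
```

Request:
drive_tool([
  [[85, 1.4, -1.2, -1.2, 0.5], [85, 2.5, -2.2, -2, 1], [85, 4, -3.4, -2, 1.5], [85, 5.5, -4.6, -2, 2], [85, 7, -5.8, -2, 2.5], [85, 8.4, -7, -2, 3], [85, 9.8, -8.2, -2, 3.6], [85, 11.1, -9.3, -1.7, 3.6], [85, 12.4, -10.4, -1.3, 3.6], [85, 13.6, -11.4, -1, 3.6]],
])

```text
t: 1.15
tcp_pos: [0.4492, -0.1856, 0.27]
tool_rot: [0.995, -0.097, 0.0, 0.0]
force: [1.3, -0.2, -0.3]
finger_gap: 0.995
gripper_force: 0.0
```

```bash
python3 -c "
from h import *
go(.575,.005,.25,-.2)"
```

```text
go [ 2.882 -7.046  0.666] yaw 0.035 | at [ 0.4492 -0.1856  0.27  ] h -0.1951 q6 1.144 t 1.15
```

Request:
drive_tool([
  [[85, 0.5, -1.2, 0.1, 0], [85, 1, -2.4, 0.3, 0], [85, 1.5, -3.6, 0.5, 0], [85, 2, -4.8, 0.67, 0], [85, 2.5, -6, 0.67, 0], [85, 2.88, -7.05, 0.67, 0], [85, 2.88, -7.05, 0.67, 0], [85, 2.88, -7.05, 0.67, 0], [85, 2.88, -7.05, 0.67, 0]],
])

```text
t: 2.05
tcp_pos: [0.5734, 0.0026, 0.2496]
tool_rot: [0.995, -0.098, -0.001, 0.0]
force: [-0.4, -0.3, -0.1]
finger_gap: 0.992
gripper_force: 0.0
```

```bash
python3 -c "
from h import *
snap('wrist','w1');go(.575,.005,.25,-.2)
snap('top','top1')"
```

```text
go [ 0.036 -0.097 -0.009] yaw 0.028 | at [0.5734 0.0024 0.2497] h -0.1961 q6 1.577 t 2.1
```

View pics/w1.png

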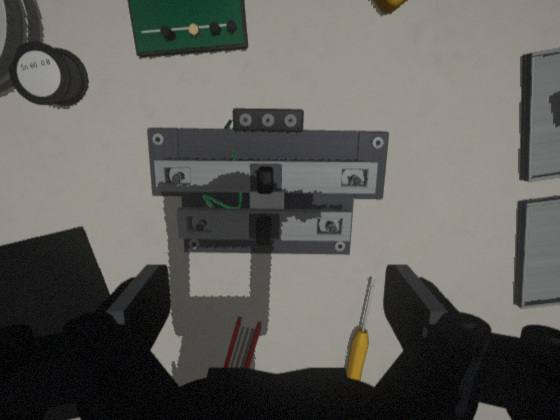

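```bash
python3 -c "
import cv2,numpy as np
im=cv2.imread('pics/w1.png')[100:260,140:400]
im=cv2.convertScaleAbs(np.uint8(255*(im/255.)**.5),alpha=1)
cv2.imwrite('pics/c2.png',cv2.resize(im,None,fx=3,fy=3,interpolation=cv2.INTER_CUBIC))"
```

```text
(no output)
```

View pics/c2.png

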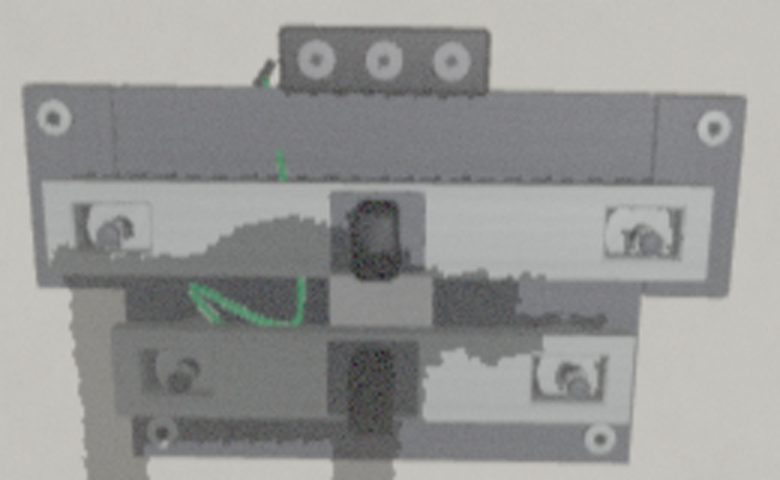

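```bash
cat > a.py <<'E'
from h import *
m=manip.camera_model('wrist')
P=lambda a,z:[pt(m,140+x/3,100+y/3,z)[:2] for x,y in a]
def rep(n,a,z):
    q=P(a,z); d=(q[0]-q[1]); e=(q[3]-q[2]) if len(q)==4 else d
    print(n,np.mean(q,0).round(4),'len',np.linalg.norm(d).round(4),np.linalg.norm(e).round(4),'h',np.arctan2(d[1],d[0]).round(4)-1.5708,np.arctan2(e[1],e[0]).round(4)-1.5708)
rep('long',[(42,181),(715,187),(707,281),(50,275)],.051)
rep('short',[(116,325),(635,335),(630,423),(116,415)],.051)
rep('plate wide',[(25,85),(745,97),(728,296),(38,285)],.014)
rep('holes rear',[(53,118),(713,128)],.014)
rep('holes fr',[(162,432),(600,438)],.014)
rep('studsL',[(106,238),(652,242)],.0605)
rep('studsS',[(178,382),(578,388)],.0605)
rep('gripL',[(350,202),(400,202)],.079)
rep('gripS',[(347,350),(398,350)],.079)
E
python3 a.py
```

```text
long [0.5835 0.0113] len 0.212 0.2118 h -0.20579999999999998 -0.20619999999999994
short [0.5369 0.0224] len 0.1695 0.1717 h -0.21679999999999988 -0.21320000000000006
plate wide [0.5902 0.0089] len 0.2459 0.2474 h -0.21330000000000005 -0.21320000000000006
holes rear [0.614  0.0044] len 0.2272 0.2272 h -0.21189999999999998 -0.21189999999999998
holes fr [0.5022 0.0283] len 0.1629 0.1629 h -0.21130000000000004 -0.21130000000000004
studsL [0.5825 0.0111] len 0.1695 0.1695 h -0.20429999999999993 -0.20429999999999993
studsS [0.5362 0.021 ] len 0.1288 0.1288 h -0.2124999999999999 -0.2124999999999999
gripL [0.5969 0.0088] len 0.0145 0.0145 h -0.19690000000000007 -0.19690000000000007
gripS [0.5532 0.0186] len 0.0154 0.0154 h -0.19679999999999986 -0.19679999999999986
```

The crop shows the long strap at the rear, grip at crop (375,240), and the short strap in front, grip at (372,390). The fitted lengths (212 and 171 mm) and the 48 mm spacing match the description.

```bash
python3 -c "
from h import *
go(.583,.0112,.054,-.211)"
```

```text
go [ 0.257 -0.357  6.528] yaw 0.104 | at [0.5735 0.0022 0.2499] h -0.1965 q6 1.577 t 2.15
```

Request:
drive_tool([
  [[50, 0.26, -0.36, 0.8, 0.1], [50, 0.26, -0.36, 1.9, 0.1], [50, 0.26, -0.36, 3, 0.1], [50, 0.26, -0.36, 4, 0.1], [50, 0.26, -0.36, 4.8, 0.1], [50, 0.26, -0.36, 4.8, 0.1], [50, 0.26, -0.36, 4.8, 0.1]],
])

```text
t: 2.85
tcp_pos: [0.5839, 0.0116, 0.1061]
tool_rot: [0.994, -0.105, -0.0, 0.0]
force: [0.4, -0.2, 0.6]
finger_gap: 0.587
gripper_force: 0.0
```

```bash
python3 -c "
from h import *
go(.583,.0112,.054,-.211); snap('wrist','w2')"
```

```text
go [-0.025  0.019  1.738] yaw 0.006 | at [0.5839 0.0116 0.1061] h -0.2101 q6 1.61 t 2.85
```

View pics/w2.png

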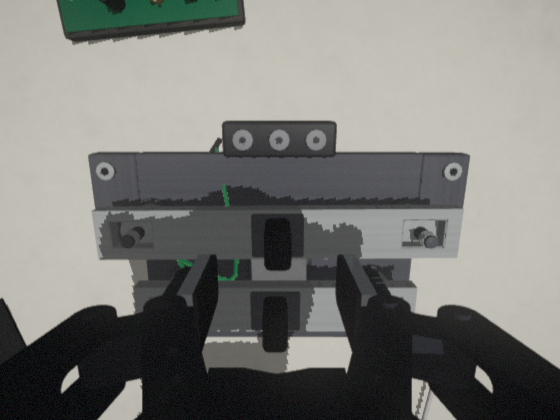

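The grip at (278,235) is centred between the fingers. Descending now.

Request:
drive_tool([
  [[50, 0, 0, 0.7, 0], [50, 0, 0, 1.3, 0], [50, 0, 0, 1.74, 0], [50, 0, 0, 1.74, 0], [5, 0, 0, 1.74, 0], [5, 0, 0, 1.74, 0], [5, 0, 0, 1.74, 0], [5, 0, 0, 1.74, 0], [5, 0, 0, 1.74, 0], [5, 0, 0, 1.74, 0]],
], squeeze=70)

```text
t: 3.9
tcp_pos: [0.5849, 0.0122, 0.055]
tool_rot: [0.995, -0.104, 0.001, 0.0]
force: [0.0, -0.8, 4.8]
finger_gap: 0.149
gripper_force: 69.2
```

```bash
python3 -c "
from h import *
go(.428,.3366,.12,1.614)"
```

```text
go [-7.35  -9.494 -2.187] yaw -13.054 | at [0.5849 0.0122 0.055 ] h -0.2086 q6 1.61 t 3.9
```

Request:
drive_tool([
  [[5, 0, 0, -0.5, 0], [5, 0, 0, -1.1, 0], [5, 0, 0, -1.7, 0], [5, 0, 0, -2.4, 0], [5, 0, -0.6, -2.8, -0.5], [5, -0.3, -1.6, -2.8, -1.5], [5, -1, -2.6, -2.8, -2.5], [5, -1.8, -3.6, -2.8, -3.5], [5, -2.6, -4.6, -2.8, -4.5], [5, -3.4, -5.6, -2.8, -5.5]],
])

```text
t: 4.9
tcp_pos: [0.5178, 0.1991, 0.1382]
tool_rot: [0.96, 0.279, -0.0, -0.0]
force: [-0.1, 0.2, -1.8]
finger_gap: 0.147
gripper_force: 68.4
```

```bash
python3 -c "
from h import *
go(.428,.3366,.08,1.614)"
```

```text
go [-0.077 -5.471  1.943] yaw -7.517 | at [0.5178 0.1991 0.1382] h 0.5645 q6 1.172 t 4.9
```

Request:
drive_tool([
  [[5, 0, -0.9, 0.1, -1], [5, 0, -1.8, 0.3, -2], [5, 0, -2.8, 0.6, -3], [5, 0, -3.8, 1, -4], [5, 0, -4.7, 1.4, -5], [5, -0.08, -5.47, 1.9, -6], [5, -0.08, -5.47, 1.9, -7], [5, -0.08, -5.47, 1.9, -7.52], [5, -0.08, -5.47, 1.9, -7.52], [5, -0.08, -5.47, 1.9, -7.52]],
])

```text
t: 5.9
tcp_pos: [0.4299, 0.3358, 0.0811]
tool_rot: [0.694, 0.72, 0.0, 0.0]
force: [-0.1, 0.7, -1.2]
finger_gap: 0.149
gripper_force: 68.5
```

```bash
python3 -c "
from h import *
go(.428,.3366,.0175,1.614); snap('wrist','w3')"
```

```text
go [ 0.028 -0.062  2.12 ] yaw -0.047 | at [0.4299 0.3358 0.0811] h 1.6075 q6 0.422 t 5.9
```

View pics/w3.png

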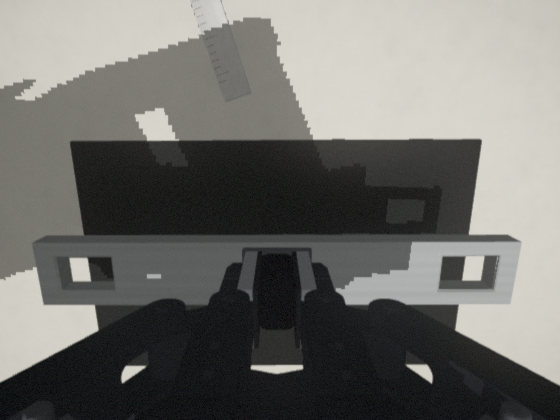

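The strap is level, with the mat centred under it (columns 70–480). Lowering.

Request:
drive_tool([
  [[5, 0.03, -0.06, 0.7, 0], [5, 0.03, -0.06, 1.4, 0], [5, 0.03, -0.06, 1.9, 0], [5, 0.03, -0.06, 2.1, 0], [5, 0.03, -0.06, 2.12, 0], [5, 0.03, -0.06, 2.12, 0], [45, 0.03, -0.06, 2.12, 0], [45, 0.03, -0.06, 2.12, 0], [45, 0.03, -0.06, 2.12, 0], [45, 0.03, -0.06, 2.12, 0]],
])

```text
t: 6.95
tcp_pos: [0.4282, 0.3367, 0.0173]
tool_rot: [0.693, 0.72, 0.0, 0.0]
force: [0.1, 0.1, 0.2]
finger_gap: 0.526
gripper_force: 0.0
```

```bash
python3 -c "
from h import *
go(.5365,.0217,.13,-.211)"
```

```text
go [-10.63    3.209  -3.756] yaw 13.035 | at [0.4282 0.3367 0.0173] h 1.609 q6 0.423 t 6.95
```

Request:
drive_tool([
  [[45, 0, 0, -0.8, 0], [45, 0, 0, -2, 0], [45, 0, 0, -3.2, 0], [45, -1, 0.3, -3.76, 1], [45, -2.4, 0.7, -3.76, 2], [45, -3.8, 1.1, -3.76, 3], [45, -5.2, 1.5, -3.76, 4], [45, -6.6, 2, -3.76, 5], [45, -8, 2.4, -3.76, 6], [45, -9.4, 2.8, -3.76, 7]],
])

```text
t: 7.95
tcp_pos: [0.5231, 0.0563, 0.1301]
tool_rot: [0.951, 0.308, 0.0, 0.0]
force: [1.7, 0.7, 0.3]
finger_gap: 0.528
gripper_force: 0.0
```

Request:
drive_tool([
  [[45, -0.6, -1, 0, 1], [45, -0.6, -1, 0, 2], [45, -0.6, -1, 0, 3], [45, -0.6, -1, 0, 4], [45, -0.6, -1, 0, 5], [45, -0.6, -1, 0, 6], [45, -0.6, -1, 0, 6], [45, -0.6, -1, 0, 6]],
])

```text
t: 8.75
tcp_pos: [0.4904, 0.0716, 0.13]
tool_rot: [0.995, -0.101, 0.0, -0.0]
force: [0.2, -0.5, -0.5]
finger_gap: 0.527
gripper_force: 0.0
```

```bash
python3 -c "
from h import *
go(.5375,.0222,.06,-.211);go(.5375,.0222,.054,-.211)"
```

```text
go [1.868 1.297 2.332] yaw 0.056 | at [0.4904 0.0716 0.13  ] h -0.2031 q6 1.693 t 8.75
go [1.868 1.297 2.532] yaw 0.056 | at [0.4904 0.0716 0.13  ] h -0.2031 q6 1.693 t 8.75
```

Request:
drive_tool([
  [[45, 0.9, 0.6, 0, 0.05], [45, 1.7, 1.2, 0, 0.05], [45, 1.86, 1.3, 0, 0.05], [45, 1.86, 1.3, 0.6, 0.05], [45, 1.86, 1.3, 1.2, 0.05], [45, 1.86, 1.3, 1.2, 0.05], [45, 1.86, 1.3, 1.2, 0.05]],
])

```text
t: 9.45
tcp_pos: [0.5365, 0.0224, 0.0938]
tool_rot: [0.994, -0.106, -0.001, -0.0]
force: [0.6, -0.6, 0.5]
finger_gap: 0.527
gripper_force: 0.0
```

```bash
python3 -c "
from h import *
im,m=snap('wrist','w4');go(.537,.0218,.054,-.211)
g=cv2.cvtColor(im,cv2.COLOR_RGB2GRAY); print(m['cx'])
k=(g[200:260,180:380]<22).astype(np.uint8)
n,l,st,c=cv2.connectedComponentsWithStats(k)
for a,b in zip(st,c):
  if a[4]>100: print(a+[180,200,0,0,0],b+[180,200])
print(pt(m,277,231,.079))"
```

```text
go [0.002 0.017 1.343] yaw -0.007 | at [0.5371 0.0223 0.0943] h -0.212 q6 1.616 t 9.5
276.4895619023575
[  180   200   200    60 12000] [279.5 229.5]
[0.55190206 0.0197723  0.079     ]
```

Pose agrees with measurement; grasp.

Request:
drive_tool([
  [[45, 0, 0, 0.5, 0], [45, 0, 0, 1, 0], [45, 0, 0.01, 1.34, 0], [45, 0, 0.01, 1.34, 0], [5, 0, 0.01, 1.34, 0], [5, 0, 0.01, 1.34, 0], [5, 0, 0.01, 1.34, 0], [5, 0, 0.01, 1.34, 0], [5, 0, 0.01, 1.34, 0]],
])

```text
t: 10.4
tcp_pos: [0.5378, 0.0216, 0.0546]
tool_rot: [0.994, -0.106, 0.001, 0.0]
force: [0.8, 0.0, 7.1]
finger_gap: 0.149
gripper_force: 68.9
```

Request:
drive_tool([
  [[5, 0, 0, -0.5, 0], [5, 0, 0, -1.1, 0], [5, 0, 0, -1.7, 0], [5, 0, 0, -2.4, 0], [5, 0, -0.6, -2.8, -0.5], [5, -0.3, -1.6, -2.8, -1.5], [5, -1, -2.6, -2.8, -2.5], [5, -1.5, -3.6, -2.8, -3.5], [5, -2, -4.6, -2.8, -4.5], [5, -2.5, -5.6, -2.8, -5.5]],
])

```text
t: 11.4
tcp_pos: [0.4983, 0.2029, 0.1373]
tool_rot: [0.961, 0.277, -0.001, -0.0]
force: [0.4, -0.5, -2.2]
finger_gap: 0.147
gripper_force: 68.3
```

```bash
python3 -c "
from h import *
go(.431,.2726,.06,1.614)"
```

```text
go [-0.661 -3.16   2.579] yaw -7.546 | at [0.4983 0.2029 0.1373] h 0.5604 q6 1.189 t 11.4
```

Request:
drive_tool([
  [[5, 0, -0.8, 0.1, -1], [5, 0, -1.6, 0.2, -2], [5, -0.2, -2.4, 0.3, -3], [5, -0.4, -3.16, 0.4, -4], [5, -0.66, -3.16, 0.5, -5], [5, -0.66, -3.16, 0.7, -6], [5, -0.66, -3.16, 1.2, -7], [5, -0.66, -3.16, 1.8, -7.55], [5, -0.66, -3.16, 2.2, -7.55], [5, -0.66, -3.16, 2.2, -7.55]],
])

```text
t: 12.4
tcp_pos: [0.4311, 0.2714, 0.07]
tool_rot: [0.694, 0.72, -0.002, -0.001]
force: [-0.3, 0.7, -1.0]
finger_gap: 0.148
gripper_force: 68.4
```

```bash
python3 -c "
from h import *
go(.431,.2726,.0172,1.609)"
```

```text
go [0.044 0.005 1.761] yaw -0.012 | at [0.4311 0.2714 0.07  ] h 1.6073 q6 0.306 t 12.4
```

Request:
drive_tool([
  [[5, 0.04, 0, 0.7, 0], [5, 0.04, 0, 1.3, 0], [5, 0.04, 0, 1.65, 0], [5, 0.04, 0, 1.76, 0], [5, 0.04, 0, 1.76, 0], [45, 0.04, 0, 1.76, 0], [45, 0.04, 0, 1.76, 0], [45, 0.04, 0, 1.76, 0], [45, 0.04, 0, 1.76, 0], [45, 0.04, 0, 1.76, 0]],
])

```text
t: 13.4
tcp_pos: [0.4326, 0.2732, 0.0192]
tool_rot: [0.693, 0.721, 0.0, 0.0]
force: [0.4, 0.9, 0.9]
finger_gap: 0.523
gripper_force: 0.0
```

Request:
drive_tool([
  [[45, 0, 0, -0.8, 0], [45, 0, 0, -2, 0], [45, 0, 0, -3.2, 0], [45, 0, 0, -4.5, 0], [45, 0, 0, -5.5, 0], [45, 0, 0, -5.5, 0], [45, 0, 0, -5.5, 0]],
])

```text
t: 14.1
tcp_pos: [0.4325, 0.2731, 0.1844]
tool_rot: [0.693, 0.721, 0.001, 0.0]
force: [0.7, -0.7, 0.7]
finger_gap: 0.524
gripper_force: 0.0
```

```bash
python3 -c "
from h import *
snap('wrist','w5')
go(.560,.0164,.18,-.212+1.5708); go(.560,.0164,.18,-.212-1.5708)"
```

```text
go [-8.705  3.946  0.112] yaw 1.793 | at [0.4317 0.2728 0.1834] h 1.6091 q6 0.306 t 14.15
go [-8.705  3.946  0.112] yaw -20.707 | at [0.4317 0.2728 0.1834] h 1.6091 q6 0.306 t 14.15
```

View pics/w5.png

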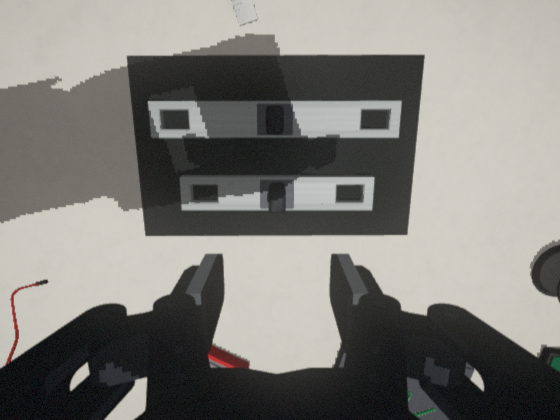

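Both straps lie flat and separate on the mat, grips at (275,119) and (277,195). Next is the tested block.

```bash
python3 -c "
from h import *
go(.560,.0164,.15,-.212)"
```

```text
go [-8.705  3.947  1.112] yaw 13.043 | at [0.4317 0.2728 0.1834] h 1.6091 q6 0.306 t 14.15
```

Request:
drive_tool([
  [[60, -0.8, 0.4, 0, 1], [60, -2, 0.9, 0, 2], [60, -3.3, 1.5, 0, 3], [60, -4.6, 2.1, 0, 4], [60, -5.9, 2.7, 0.2, 5], [60, -7.2, 3.3, 0.4, 6], [60, -8.2, 3.7, 0.6, 7], [60, -8.7, 3.95, 0.8, 8], [60, -8.7, 3.95, 1.1, 9], [60, -8.7, 3.95, 1.1, 10]],
])

```text
t: 15.15
tcp_pos: [0.5589, 0.0161, 0.1474]
tool_rot: [0.995, 0.102, -0.003, -0.001]
force: [0.0, -0.6, 0.1]
finger_gap: 0.704
gripper_force: 0.0
```

Request:
drive_tool([
  [[60, 0, 0, 0, 1], [60, 0, 0, 0, 2], [60, 0, 0, 0, 3], [60, 0, 0, 0, 3.05], [60, 0, 0, 0, 3.05]],
])

```text
t: 15.65
tcp_pos: [0.5599, 0.017, 0.1494]
tool_rot: [0.994, -0.105, -0.002, -0.0]
force: [0.3, -0.0, 0.7]
finger_gap: 0.702
gripper_force: 0.0
```

```bash
python3 -c "
from h import *
im,m=snap('wrist','w6')
go(.560,.0164,.07,-.212); print(m)"
```

```text
go [0.004 0.018 2.658] yaw 0.01 | at [0.5602 0.0169 0.1497] h -0.2106 q6 1.612 t 15.7
{'fov_y': 60.51612505967396, 'cx': 276.4895619023575, 'cy': 209.86878084476157, 'origin': array([0.62705937, 0.00336141, 0.29070671]), 'orientation': array([ 0.0835773 , -0.10409081,  0.77061199, -0.623167  ])}
```

View pics/w6.png

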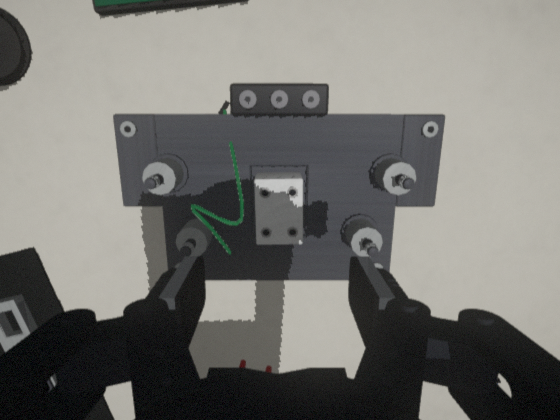

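```bash
cat > b.py <<'E'
from h import *
m={'fov_y': 60.51612505967396, 'cx': 276.4895619023575, 'cy': 209.86878084476157, 'origin':[0.62705937, 0.00336141, 0.29070671], 'orientation': [ 0.0835773 , -0.10409081,  0.77061199, -0.623167  ]}
F=R.from_euler('z',-.212).as_matrix()[:2,:2]
f=lambda u,v,z:(F.T@(pt(m,u,v,z)[:2]-[.560,.0164])*1000).round(1)
for n,z,a in [('tips',.0605,[(153,182),(405,182),(190,248),(370,242)]),('collar',.041,[(160,177),(400,175),(192,237),(364,237)]),('block',.039,[(256,176),(303,178),(302,245),(255,245)]),('holes',.014,[(127,129),(430,129)]),('plate',.014,[(114,114),(444,114),(435,207),(124,206)])]:
    q=[f(u,v,z) for u,v in a]; print(n,q,np.mean(q,0))
E
python3 b.py
```

```text
tips [array([23.8, 81.7]), array([ 24. , -81.9]), array([-22. ,  60.6]), array([-17.4, -62.1])] [ 2.1   -0.425]
collar [array([23.6, 83.3]), array([ 25.2, -85. ]), array([-21. ,  63.6]), array([-20.8, -62.8])] [ 1.75  -0.225]
block [array([24., 16.]), array([ 22.7, -17.2]), array([-27.9, -17.5]), array([-27.9,  17.5])] [-2.275 -0.3  ]
holes [array([ 55.2, 113.9]), array([  55.5, -113.6])] [55.35  0.15]
plate [array([ 66.1, 122.4]), array([  66.4, -122.8]), array([  -5.1, -124.5]), array([ -4.6, 122.8])] [30.7   -0.525]
```

```bash
python3 -c "
from h import *
go(.558,.0166,.02,-.212)"
```

```text
go [-0.058  0.025  4.325] yaw 0.01 | at [0.5602 0.0169 0.1497] h -0.2106 q6 1.612 t 15.7
```

Request:
drive_tool([
  [[58, -0.06, 0.02, 1.2, 0], [58, -0.06, 0.02, 2.4, 0], [58, -0.06, 0.02, 3.4, 0], [58, -0.06, 0.02, 4.1, 0], [58, -0.06, 0.02, 4.32, 0], [58, -0.06, 0.02, 4.32, 0], [25, -0.06, 0.02, 4.32, 0], [25, -0.06, 0.02, 4.32, 0], [25, -0.06, 0.02, 4.32, 0], [25, -0.06, 0.02, 4.32, 0]],
])

```text
t: 16.7
tcp_pos: [0.5601, 0.0165, 0.0228]
tool_rot: [0.994, -0.106, 0.001, 0.0]
force: [-0.4, 1.1, 7.2]
finger_gap: 0.388
gripper_force: 71.0
```

Request:
drive_tool([
  [[25, 0, 0, 0, 0], [25, 0, 0, -0.4, 0], [25, 0, 0, -0.9, 0], [25, 0, 0, -1.6, 0], [25, 0, 0, -2.6, 0], [25, 0, 0, -3.6, 0], [25, 0, 0, -4, 0], [25, 0, 0, -4, 0]],
])

```text
t: 17.5
tcp_pos: [0.5601, 0.0165, 0.1433]
tool_rot: [0.994, -0.106, 0.002, 0.0]
force: [0.1, 0.2, -2.3]
finger_gap: 0.389
gripper_force: 70.2
```

```bash
python3 -c "
from h import *
go(.414,-.301,.12,0.0)"
```

```text
go [-2.527 11.374  0.763] yaw -1.525 | at [0.5601 0.0165 0.1433] h -0.2129 q6 1.614 t 17.5
```

Request:
drive_tool([
  [[25, -0.3, 1.2, 0, -0.3], [25, -0.6, 2.6, 0, -0.6], [25, -0.9, 4, 0, -0.9], [25, -1.2, 5.4, 0, -1.2], [25, -1.5, 6.8, 0, -1.5], [25, -1.8, 8.2, 0, -1.5], [25, -2.1, 9.6, 0, -1.5], [25, -2.4, 10.8, 0.4, -1.5], [25, -2.53, 11.37, 0.76, -1.5], [25, -2.53, 11.37, 0.76, -1.5]],
])

```text
t: 18.5
tcp_pos: [0.4105, -0.3019, 0.116]
tool_rot: [1.0, -0.004, -0.002, -0.002]
force: [-0.9, 0.2, -2.8]
finger_gap: 0.395
gripper_force: 70.2
```

```bash
python3 -c "
from h import *
im,m=snap('wrist','w7')
go(.414,-.301,.02,0.0)"
```

```text
go [0.106 0.028 3.22 ] yaw -0.047 | at [ 0.4111 -0.3005  0.1166] h -0.0066 q6 0.726 t 18.55
```

View pics/w7.png

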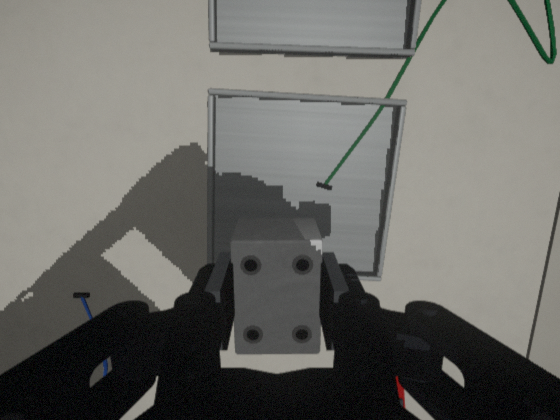

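```bash
python3 -c "
from h import *
m=manip.camera_model('wrist')
a=[pt(m,*p,.014)[:2] for p in [(209,90),(406,100),(380,279)]]
print(a,(a[0]+a[2])/2, [pt(m,*p,.014)[:2].round(4) for p in [(212,52),(416,50),(325,185)]])"
```

```text
[array([ 0.4932038 , -0.25663567]), array([ 0.48612352, -0.38390047]), array([ 0.35936246, -0.3758219 ])] [ 0.42628313 -0.31622878] [array([ 0.5158, -0.2598]), array([ 0.516 , -0.3875]), array([ 0.4304, -0.3331])]
```

The empty tray is centred at (0.426, −0.316) and the wire tip is at pixel (325,185), clear of the block's spot. Lowering.

Request:
drive_tool([
  [[25, 0.2, 0.03, 1, 0], [25, 0.2, 0.03, 2, 0], [25, 0.2, 0.03, 2.8, 0], [25, 0.2, 0.03, 3.15, 0], [25, 0.2, 0.03, 3.25, 0], [25, 0.2, 0.03, 3.25, 0], [46, 0.2, 0.03, 3.25, 0], [46, 0.2, 0.03, 3.25, 0], [46, 0.2, 0.03, 3.25, 0], [46, 0.2, 0.03, 3.25, 0]],
])

```text
t: 19.55
tcp_pos: [0.419, -0.302, 0.0217]
tool_rot: [1.0, -0.002, 0.0, 0.001]
force: [-0.0, 0.1, -0.5]
finger_gap: 0.542
gripper_force: 0.0
```

Request:
drive_tool([
  [[46, 0, 0, -0.8, 0], [46, 0, 0, -2, 0], [46, 0, 0, -3.2, 0], [46, 0.5, 0, -4.2, 0], [60, 1.6, 0.3, -4.8, 0], [60, 2.8, 0.6, -4.8, 0], [60, 3.8, 0.8, -4.8, 0], [60, 4, 0.8, -4.8, 0], [60, 4, 0.8, -4.8, 0]],
])

```text
t: 20.45
tcp_pos: [0.5387, -0.3256, 0.1647]
tool_rot: [1.0, -0.001, -0.0, -0.0]
force: [-0.8, -0.2, -0.2]
finger_gap: 0.701
gripper_force: 0.0
```

```bash
python3 -c "
from h import *
go(.6,-.32,.17,0.0)
im,m=snap('wrist','w8');print({k:np.array(v).tolist() for k,v in m.items()})"
```

```text
go [ 2.043 -0.192 -0.179] yaw -0.018 | at [ 0.5387 -0.3256  0.1647] h -0.0026 q6 0.853 t 20.45
{'fov_y': 60.51612505967396, 'cx': 276.4895619023575, 'cy': 209.86878084476157, 'origin': [0.6069419529448141, -0.3255481411413956, 0.3061243748825425], 'orientation': [0.09282269780457343, -0.09415294922556144, 0.7019075399252968, -0.6998892586119805]}
```

View pics/w8.png

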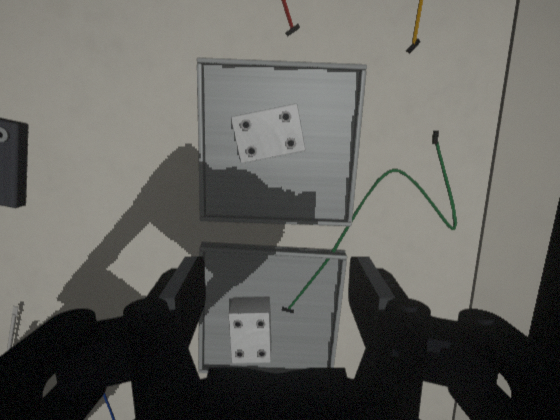

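The tested block stands upright in the tray at (250,330). The waiting block is in the other tray at (268,133).

Run:
```python
from h import *
m=manip.camera_model('wrist')
a=[pt(m,*p,.034)[:2] for p in [(232,117),(297,104),(305,150),(241,162)]]
L=np.linalg.norm
print('lens',L(a[0]-a[1]),L(a[1]-a[2]),L(a[2]-a[3]),L(a[3]-a[0]))
c=np.mean(a,0); y1=a[0]-a[1]+a[3]-a[2]; hy=np.arctan2(y1[1],y1[0]); x1=a[0]-a[3]+a[1]-a[2]; print(c,'long axis',hy,'short axis',np.arctan2(x1[1],x1[0]))
c2=[pt(m,*p,.034)[:2] for p in [(230,318),(269,316),(270,362),(231,362)]]; print('tested',np.mean(c2,0))
hx=np.arctan2(x1[1],x1[0])
for h in (hx+np.pi/2,hx-np.pi/2): go(*c,.08,h)
```

```text
lens 0.04826375147560815 0.03366830741877854 0.048982709504321584 0.033412951701993536
[ 0.5902099  -0.31881288] long axis 1.7546539751064079 short axis 0.1794889988951601
tested [ 0.41471043 -0.30096399]
go [ 1.762 -0.215  2.811] yaw -12.558 | at [ 0.5375 -0.3252  0.1644] h -0.0031 q6 0.853 t 20.5
go [ 1.762 -0.215  2.811] yaw 9.942 | at [ 0.5375 -0.3252  0.1644] h -0.0031 q6 0.853 t 20.5
```

Request:
drive_tool([
  [[58, 0.6, 0, 0.3, -1], [58, 1.2, -0.1, 0.6, -2], [58, 1.7, -0.2, 0.9, -3], [58, 1.76, -0.21, 1.2, -4], [58, 1.76, -0.21, 1.5, -5], [58, 1.76, -0.21, 1.8, -6], [58, 1.76, -0.21, 2.1, -7], [58, 1.76, -0.21, 2.4, -8], [58, 1.76, -0.21, 2.7, -9], [58, 1.76, -0.21, 2.8, -10]],
])

```text
t: 21.5
tcp_pos: [0.5886, -0.319, 0.0796]
tool_rot: [0.766, 0.643, -0.001, -0.002]
force: [-1.4, 0.3, 0.2]
finger_gap: 0.679
gripper_force: 0.0
```

Request:
drive_tool([
  [[58, 0, 0, 0, -1], [58, 0, 0, 0, -2], [58, 0, 0, 0, -2.55], [58, 0, 0, 0, -2.55], [58, 0, 0, 0, -2.55]],
])

```text
t: 22.0
tcp_pos: [0.5901, -0.3197, 0.0809]
tool_rot: [0.642, 0.766, -0.0, -0.001]
force: [-0.4, 0.6, 0.6]
finger_gap: 0.678
gripper_force: 0.0
```

Run:
```python
from h import *
im,m=snap('wrist','w9')
go(.5902,-.3188,.018,1.753)
```

```text
go [0.032 0.    2.098] yaw -0.044 | at [ 0.5904 -0.3198  0.0809] h 1.7468 q6 -0.838 t 22.05
```

View pics/w9.png

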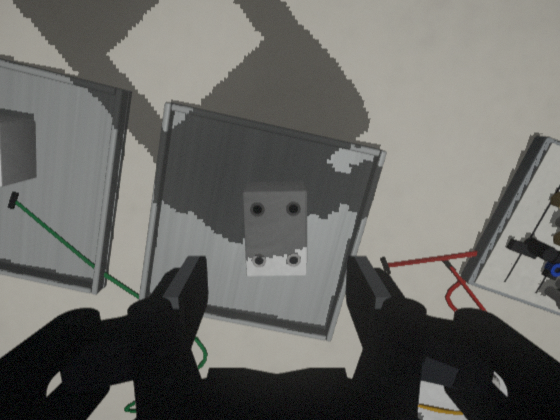

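The waiting block at (275,232) is aligned and centred between the fingers.

Request:
drive_tool([
  [[58, 0.03, 0, 0.8, -0.04], [58, 0.03, 0, 1.6, -0.04], [58, 0.03, 0, 2, -0.04], [58, 0.03, 0, 2.1, -0.04], [58, 0.03, 0, 2.1, -0.04], [25, 0.03, 0, 2.1, -0.04], [25, 0.03, 0, 2.1, -0.04], [25, 0.03, 0, 2.1, -0.04], [25, 0.03, 0, 2.1, -0.04], [25, 0.03, 0, 2.1, -0.04]],
])

```text
t: 23.05
tcp_pos: [0.5921, -0.3197, 0.0196]
tool_rot: [0.639, 0.769, -0.0, 0.001]
force: [-0.9, 0.4, 5.5]
finger_gap: 0.392
gripper_force: 72.6
```

Request:
drive_tool([
  [[25, 0, 0, -0.4, 0], [25, 0, 0, -1, 0], [25, 0, 0, -2, 0], [25, 0, 0, -3, 0], [25, 0, 0, -4, 0], [25, 0, 0, -4, -1], [25, 0, 0, -4, -2], [25, 0, 0, -4, -3], [25, 0, 0, -4, -4], [25, 0, 0, -4, -5]],
])

```text
t: 24.05
tcp_pos: [0.5908, -0.3185, 0.1379]
tool_rot: [0.335, 0.942, 0.0, -0.001]
force: [0.0, -0.1, -1.8]
finger_gap: 0.392
gripper_force: 71.7
```

Run:
```python
from h import *
im,m=snap('wrist','w10')
go(.56,.0164,.13,-.212+np.pi)
```

```text
go [7.818 8.038 0.272] yaw -3.35 | at [ 0.5908 -0.3186  0.1379] h 2.4618 q6 -1.552 t 24.1
```

Request:
drive_tool([
  [[25, 0.7, 0.7, 0, -0.5], [25, 1.6, 1.6, 0, -1], [25, 2.5, 2.6, 0, -1.5], [25, 3.4, 3.5, 0, -2], [25, 4.3, 4.4, 0, -2.5], [25, 5.2, 5.3, 0, -3], [25, 6.1, 6.2, 0, -3.35], [25, 7, 7.2, 0, -3.35], [25, 7.6, 7.8, 0.2, -3.35], [25, 7.82, 8.04, 0.27, -3.35]],
])

```text
t: 25.1
tcp_pos: [0.5621, 0.0191, 0.1297]
tool_rot: [0.11, 0.994, 0.0, -0.001]
force: [0.5, -0.5, -2.4]
finger_gap: 0.391
gripper_force: 71.6
```

Request:
drive_tool([
  [[25, 0, 0, 0.6, 0], [25, 0, 0, 1.2, 0], [25, 0, 0, 1.5, 0], [25, 0, 0, 1.5, 0], [25, 0, 0, 1.5, 0]],
])

```text
t: 25.6
tcp_pos: [0.564, 0.0157, 0.0851]
tool_rot: [0.111, 0.994, -0.0, 0.0]
force: [0.1, 0.9, -2.1]
finger_gap: 0.389
gripper_force: 71.6
```

Run:
```python
from h import *
im,m=snap('wrist','w11')
go(.56,.0164,.025,-.212+np.pi)
```

```text
go [ 0.146 -0.009  2.015] yaw -0.075 | at [0.5642 0.0157 0.0855] h 2.9192 q6 -1.518 t 25.65
```

View pics/w11.png

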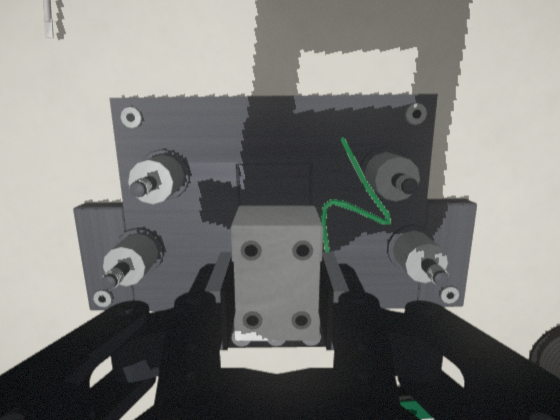

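Run:
```python
from h import *
m=manip.camera_model('wrist')
F=R.from_euler('z',-.212).as_matrix()[:2,:2]
f=lambda u,v,z:(F.T@(pt(m,u,v,z)[:2]-[.560,.0164])*1000).round(1)
print(f(237,163,.014),f(312,164,.014),'blk',[f(u,v,.085+.0144+.0) for u,v in [(234,240),(320,240),(321,345),(230,345)]], 'colls',[f(u,v,.041) for u,v in[(150,183),(404,180),(125,266),(425,263)]])
```

```text
[-31.1 -21.9] [-30.   22.5] blk [array([-13.8, -14.7]), array([-13.4,  17.6]), array([32.2, 18.9]), array([ 31.7, -18.3])] colls [array([-24.7, -64.9]), array([-24.9,  68.2]), array([ 22.1, -83.7]), array([22.2, 83.8])]
```

Run:
```python
from h import *
m=manip.camera_model('wrist')
F=R.from_euler('z',-.212).as_matrix()[:2,:2]
f=lambda u,v,z:(F.T@(pt(m,u,v,z)[:2]-[.560,.0164])*1000).round(1)
print('bottom front edge',[f(u,v,.0695) for u,v in [(237,207),(316,207)]])
im=cv2.imread('pics/w11.png'); g=cv2.cvtColor(im,cv2.COLOR_BGR2GRAY)
print(g[200:360:3,277])
print('holes',[f(u,v,.0999) for u,v in [(252,249),(303,249),(302,321),(252,321)]])
m8={'fov_y': 60.51612505967396, 'cx': 276.4895619023575, 'cy': 209.86878084476157, 'origin': [0.6069419529448141, -0.3255481411413956, 0.3061243748825425], 'orientation': [0.09282269780457343, -0.09415294922556144, 0.7019075399252968, -0.6998892586119805]}
print('holes in tray',np.mean([pt(m8,u,v,.034)[:2] for u,v in [(246,125),(285,116),(291,143),(251,151)]],0))
```

```text
bottom front edge [array([-18.7, -16.5]), array([-18.3,  19.2])]
[ 48  50  95 100 105 107 108 107 109 137 134 134 131 134 134 132 134 132
 132 136 131 131 133 133 131 134 135 135 135 132 132 129 132 132 133 134
 131 132 130 129 129 127 127 130 128 127 125 134 131 156 209 210 210 210]
holes [array([-10.3,  -8. ]), array([-10.1,  11.2]), array([20.6, 11. ]), array([20.4, -8.9])]
holes in tray [ 0.59138308 -0.31896461]
```

Request:
drive_tool([
  [[25, 0.2, -0.02, 0.5, -0.07], [25, 0.2, -0.02, 1, -0.07], [25, 0.2, -0.02, 1.5, -0.07], [25, 0.2, -0.02, 1.6, -0.07], [25, 0.2, -0.02, 1.6, -0.07], [25, 0.2, -0.02, 1.6, -0.07]],
])

```text
t: 26.25
tcp_pos: [0.5584, 0.0168, 0.0378]
tool_rot: [0.106, 0.994, -0.0, 0.001]
force: [0.1, -0.2, -2.6]
finger_gap: 0.391
gripper_force: 71.6
```

Run:
```python
from h import *
im,m=snap('wrist','w12')
go(.56,.0164,.0246,-.212+np.pi)
c=np.uint8(255*(im[130:350,140:420,::-1]/255.)**.5)
cv2.imwrite('pics/c12.png',cv2.resize(c,None,fx=2.7,fy=2.7,interpolation=cv2.INTER_CUBIC))
```

```text
go [-0.052 -0.003  0.442] yaw 0.002 | at [0.5585 0.0168 0.0379] h 2.9298 q6 -1.529 t 26.3
```

View pics/c12.png

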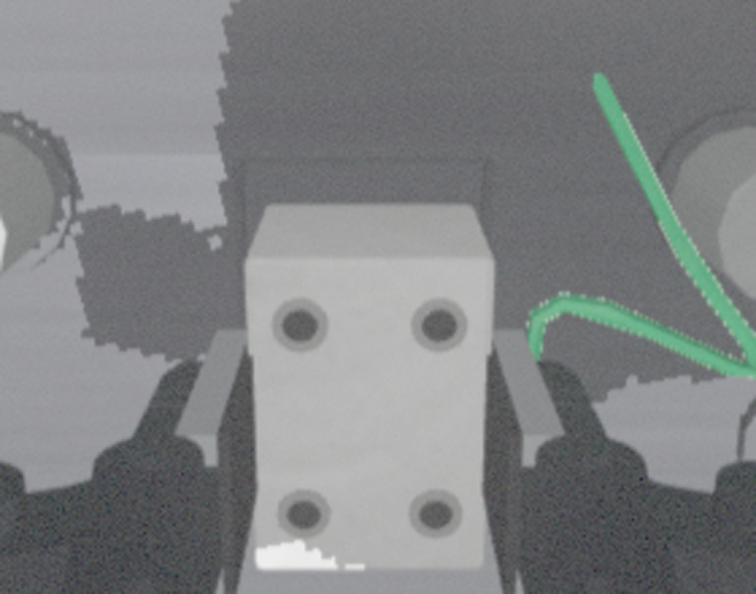

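Run:
```python
from h import *
m=manip.camera_model('wrist')
F=R.from_euler('z',-.212).as_matrix()[:2,:2]
f=lambda u,v,z:(F.T@(pt(m,140+u/2.7,130+v/2.7,z)[:2]-[.560,.0164])*1000).round(1)
print('pocket',f(245,158,.014),f(487,158,.014),'blk',f(268,205,.0222),f(472,205,.0222), 'top',f(246,258,.0522),f(494,258,.0522),f(484,570,.0522),f(256,570,.0522))
```

```text
pocket [-31.3 -20.5] [-31.3  21.5] blk [-25.  -15.9] [-25.   18.2] top [-25.3 -15.9] [-25.3  18.1] [23.9 18.3] [ 23.9 -16.1]
```

Request:
drive_tool([
  [[25, 0.08, -0.02, 0, 0], [25, 0.08, -0.02, 0.15, 0], [25, 0.08, -0.02, 0.3, 0], [25, 0.08, -0.02, 0.44, 0], [25, 0.08, -0.02, 0.44, 0], [25, 0.08, -0.02, 0.44, 0]],
])

```text
t: 26.9
tcp_pos: [0.555, 0.0169, 0.0245]
tool_rot: [0.106, 0.994, -0.0, 0.0]
force: [-1.1, 0.9, 6.7]
finger_gap: 0.392
gripper_force: 72.7
```

Run:
```python
from h import *
go(.56,.0164,.0246,-.212+np.pi)
```

```text
go [-0.165  0.017 -0.003] yaw 0.003 | at [0.555  0.0169 0.0245] h 2.93 q6 -1.53 t 26.9
```

It touched at TCP z 0.0245, which is pocket floor height. Releasing.

Request:
drive_tool([
  [[48, 0, 0, 0, 0], [48, 0, 0, 0, 0], [48, 0, 0, 0, 0], [48, 0, 0, 0, 0], [48, 0, 0, -0.8, 0], [48, 0, 0, -2, 0], [48, 0, 0, -3.2, 0], [48, 0, 0, -4.2, 0], [48, 0, 0, -4.2, 0], [48, 0, 0, -4.2, 0]],
])

```text
t: 27.9
tcp_pos: [0.5553, 0.0169, 0.1501]
tool_rot: [0.106, 0.994, -0.0, 0.001]
force: [-0.5, -0.0, -0.5]
finger_gap: 0.564
gripper_force: 0.0
```

Run:
```python
from h import *
im,m=snap('wrist','w13'); print({k:np.array(v).tolist() for k,v in m.items()})
go(.4282,.3367,.1,1.609-np.pi);go(.4282,.3367,.1,1.609)
c=np.uint8(255*(im[60:330,60:500,::-1]/255.)**.6)
cv2.imwrite('pics/c13.png',cv2.resize(c,None,fx=1.8,fy=1.8,interpolation=cv2.INTER_CUBIC))
```

```text
{'fov_y': 60.51612505967396, 'cx': 276.4895619023575, 'cy': 209.86878084476157, 'origin': [0.49249842062075605, 0.031105652482183898, 0.2915595574816391], 'orientation': [-0.10280198357787232, -0.08372325926715099, 0.6226863668371705, 0.7711574784603109]}
go [6.349 9.534 1.644] yaw -13.039 | at [0.5544 0.0171 0.1491] h 2.93 q6 -1.53 t 27.95
go [6.349 9.534 1.644] yaw 9.461 | at [0.5544 0.0171 0.1491] h 2.93 q6 -1.53 t 27.95
```

View pics/c13.png

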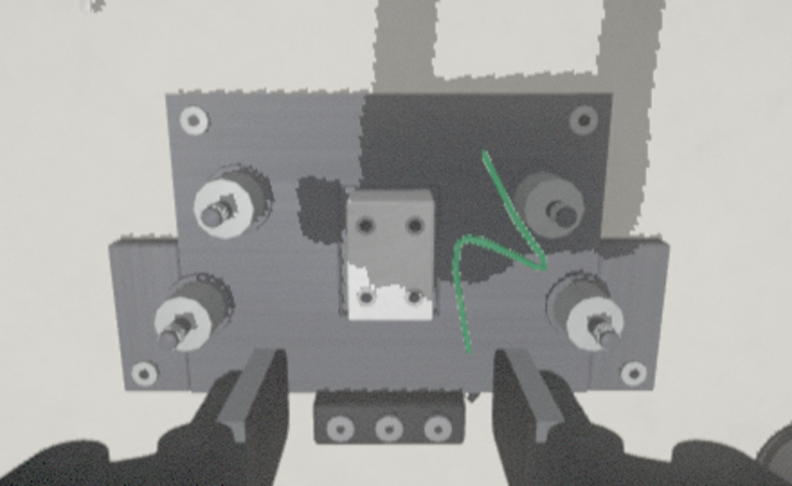

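The block sits flat in the pocket. Next I refetch the long strap at its recorded pose.

Request:
drive_tool([
  [[45, 0.6, 1, 0, 1], [45, 1.5, 2.2, 0, 2], [45, 2.3, 3.4, 0, 3], [45, 3.1, 4.6, 0, 4], [45, 3.9, 5.8, 0, 5], [45, 4.7, 7, 0, 6], [45, 5.5, 8.2, 0, 7], [45, 6.2, 9.3, 0.3, 8], [45, 6.35, 9.53, 0.8, 9], [45, 6.35, 9.53, 1.3, 9.46]],
])

```text
t: 28.95
tcp_pos: [0.4267, 0.338, 0.1085]
tool_rot: [0.694, 0.72, -0.001, -0.001]
force: [-0.8, -0.7, 0.1]
finger_gap: 0.524
gripper_force: 0.0
```

Request:
drive_tool([
  [[45, 0, 0, 0, 0], [45, 0, 0, 0, 0], [45, 0, 0, 0, 0]],
])

```text
t: 29.25
tcp_pos: [0.4292, 0.3361, 0.1106]
tool_rot: [0.693, 0.721, -0.0, -0.0]
force: [0.4, -0.8, 0.3]
finger_gap: 0.525
gripper_force: 0.0
```

Run:
```python
from h import *
im,m=snap('wrist','w14')
go(.4282,.3367,.0173,1.609)
g=cv2.cvtColor(im,cv2.COLOR_RGB2GRAY)
k=((g>70)).astype(np.uint8)
n,l,st,c=cv2.connectedComponentsWithStats(k)
for a,b in zip(st,c):
  if a[4]>600: print(a,b)
```

```text
go [ 0.019 -0.042  3.121] yaw -0.0 | at [0.4294 0.3362 0.1109] h 1.609 q6 0.421 t 29.3
[    0   138   560   282 91080] [276.78134607 297.27981994]
[     0      0    560    373 120512] [281.70558948 129.79592074]
[  121   191   311    46 10999] [280.19665424 213.54359487]
[337 254  31  51 603] [352.37810945 277.09950249]
[ 219  274  116   44 3942] [276.3630137  295.55327245]
[ 207  339  140   36 4170] [277.0206235  354.34244604]
[ 104  376   44   44 1021] [131.22037218 402.12732615]
[ 406  377   44   43 1016] [421.78543307 402.2253937 ]
```

Request:
drive_tool([
  [[45, 0.02, -0.04, 1, 0], [45, 0.02, -0.04, 2, 0], [45, 0.02, -0.04, 2.8, 0], [45, 0.02, -0.04, 3.1, 0], [45, 0.02, -0.04, 3.1, 0], [5, 0.02, -0.04, 3.1, 0], [5, 0.02, -0.04, 3.1, 0], [5, 0.02, -0.04, 3.1, 0], [5, 0.02, -0.04, 3.1, 0], [5, 0.02, -0.04, 3.1, 0]],
])

```text
t: 30.3
tcp_pos: [0.4287, 0.3375, 0.0192]
tool_rot: [0.693, 0.721, 0.001, 0.001]
force: [-0.1, -0.2, 6.7]
finger_gap: 0.15
gripper_force: 70.3
```

Request:
drive_tool([
  [[5, 0, 0, -0.4, 0], [5, 0, 0, -1, 0], [5, 0, 0, -2, 0], [5, 0, 0, -3, 0], [5, 0, 0, -3.8, 0], [5, 0, 0, -4.2, 0], [5, 0, 0, -4.2, 0]],
])

```text
t: 31.0
tcp_pos: [0.4285, 0.3376, 0.1457]
tool_rot: [0.693, 0.721, 0.002, 0.001]
force: [0.3, 0.6, -1.6]
finger_gap: 0.144
gripper_force: 69.4
```

Run:
```python
from h import *
go(.5845,.0118,.13,-.210)
```

```text
go [-11.051   4.775   0.521] yaw 13.03 | at [0.4285 0.3376 0.1457] h 1.6093 q6 0.424 t 31.0
```

Request:
drive_tool([
  [[5, -0.8, 0.4, 0, 1], [5, -2, 0.9, 0, 2], [5, -3.3, 1.4, 0, 3], [5, -4.6, 2, 0, 4], [5, -5.9, 2.5, 0, 5], [5, -7.2, 3.1, 0, 6], [5, -8.5, 3.6, 0, 7], [5, -9.7, 4.2, 0, 8], [5, -10.6, 4.6, 0, 9], [5, -11.05, 4.78, 0, 10]],
])

```text
t: 32.0
tcp_pos: [0.5843, 0.0084, 0.142]
tool_rot: [0.995, 0.102, -0.001, 0.0]
force: [0.3, 0.0, -1.8]
finger_gap: 0.151
gripper_force: 69.4
```

Request:
drive_tool([
  [[5, 0, 0, 0, 1], [5, 0, 0, 0.3, 2], [5, 0, 0, 0.6, 3], [5, 0, 0, 0.9, 3.03], [5, 0, 0, 1.1, 3.03], [5, 0, 0, 1.1, 3.03], [5, 0, 0, 1.1, 3.03]],
])

```text
t: 32.7
tcp_pos: [0.5836, 0.0114, 0.1103]
tool_rot: [0.995, -0.104, -0.0, -0.0]
force: [-0.2, 0.4, -0.2]
finger_gap: 0.148
gripper_force: 69.4
```

Run:
```python
from h import *
im,m=snap('wrist','w15')
go(.5852,.0121,.09,-.2095)
print({k:np.array(v).tolist() for k,v in m.items()})
c=np.uint8(255*(im[120:350,40:520,::-1]/255.)**.6)
cv2.imwrite('pics/c15.png',cv2.resize(c,None,fx=1.6,fy=1.6,interpolation=cv2.INTER_CUBIC))
```

```text
go [ 0.038 -0.036  0.691] yaw 0.002 | at [0.5839 0.0113 0.1107] h -0.2092 q6 1.608 t 32.75
{'fov_y': 60.51612505967396, 'cx': 276.4895619023575, 'cy': 209.86878084476157, 'origin': [0.6503721647564682, -0.00209505297480992, 0.25177936910440857], 'orientation': [0.08284938561200378, -0.10311505481969128, 0.7702624733340141, -0.6238581464937466]}
```

View pics/c15.png

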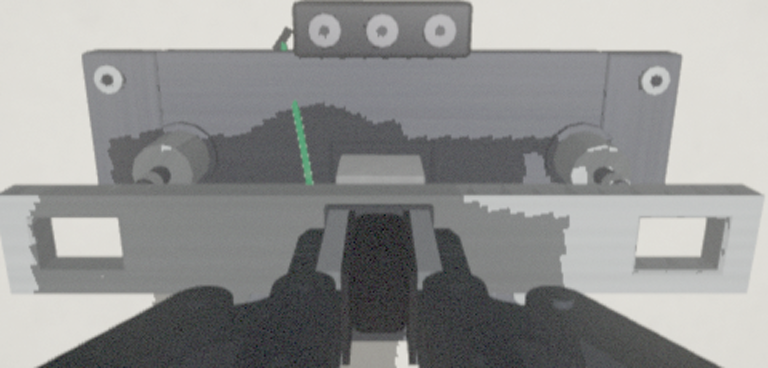

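The strap is held level and square. I'm replaying the original pose and watching force on the way down.

Request:
drive_tool([
  [[5, 0.05, -0.03, 0.3, 0], [5, 0.05, -0.03, 0.6, 0], [5, 0.05, -0.03, 0.75, 0], [5, 0.05, -0.03, 0.9, 0], [5, 0.05, -0.03, 1.05, 0], [5, 0.05, -0.03, 1.2, 0], [5, 0.05, -0.03, 1.2, 0]],
])

```text
t: 33.45
tcp_pos: [0.5849, 0.0119, 0.074]
tool_rot: [0.994, -0.105, -0.001, -0.0]
force: [0.3, -1.4, -1.7]
finger_gap: 0.148
gripper_force: 69.4
```

Run:
```python
from h import *
go(.5857,.0120,.0575,-.2095)
```

```text
go [ 0.026 -0.009  0.549] yaw -0.005 | at [0.5849 0.0119 0.074 ] h -0.2102 q6 1.61 t 33.45
```

Request:
drive_tool([
  [[5, 0.02, 0, 0.2, 0], [5, 0.02, 0, 0.4, 0], [5, 0.02, 0, 0.53, 0], [5, 0.02, 0, 0.55, 0], [5, 0.02, 0, 0.55, 0]],
])

```text
t: 33.95
tcp_pos: [0.5858, 0.0117, 0.0579]
tool_rot: [0.994, -0.105, -0.0, -0.0]
force: [-0.1, -0.3, -1.8]
finger_gap: 0.148
gripper_force: 69.4
```

Request:
drive_tool([
  [[40, 0, 0, 0, 0], [40, 0, 0, 0, 0], [40, 0, 0, 0, 0], [40, 0, 0, 0, 0], [40, 0, 0, -0.7, 0], [40, 0, 0, -1.6, 0], [40, 0, 0, -2.6, 0], [40, 0, 0, -3, 0], [40, 0, 0, -3, 0]],
])

```text
t: 34.85
tcp_pos: [0.5873, 0.0115, 0.1501]
tool_rot: [0.994, -0.105, 0.002, 0.0]
force: [-0.2, 0.4, 0.6]
finger_gap: 0.47
gripper_force: 0.0
```

Run:
```python
from h import *
snap('wrist','w16')
go(.4322,.2729,.1,1.608)
```

```text
go [-6.838 -7.445  1.61 ] yaw -13.022 | at [0.5861 0.0117 0.1486] h -0.2102 q6 1.61 t 34.9
```

View pics/w16.png

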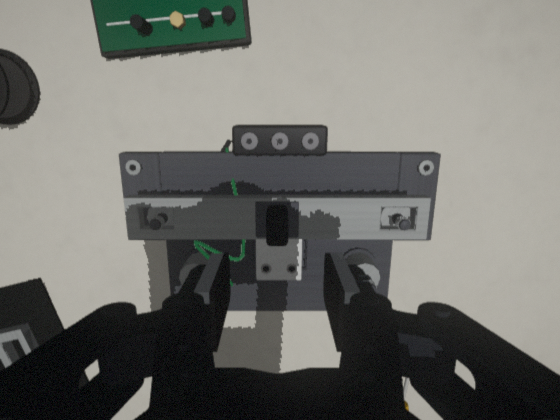

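The long strap is on the wide-set studs, which show in its slots at (157,218) and (400,220). I count 17 pictures viewed, which is over the 14 allowed. I won't view any more and will check the rest numerically. Next is the short strap.

Request:
drive_tool([
  [[45, -0.6, -0.6, 0, -1], [45, -1.5, -1.6, 0, -2], [45, -2.4, -2.6, 0, -3], [45, -3.3, -3.6, 0, -4], [45, -4.2, -4.6, 0, -5], [45, -5.1, -5.6, 0, -6], [45, -6, -6.5, 0, -7], [45, -6.84, -7.44, 0, -8], [45, -6.84, -7.44, 0.4, -9], [45, -6.84, -7.44, 0.8, -10]],
])

```text
t: 35.9
tcp_pos: [0.43, 0.2737, 0.1226]
tool_rot: [0.827, 0.563, -0.001, -0.0]
force: [0.1, 0.5, -0.1]
finger_gap: 0.525
gripper_force: 0.0
```

Request:
drive_tool([
  [[45, 0, 0, 0.3, -1], [45, 0, 0, 0.6, -2], [45, 0, 0, 0.8, -3.02], [45, 0, 0, 0.8, -3.02], [45, 0, 0, 0.8, -3.02], [45, 0, 0, 0.8, -3.02]],
])

```text
t: 36.5
tcp_pos: [0.4316, 0.2727, 0.0999]
tool_rot: [0.695, 0.719, -0.0, -0.0]
force: [-0.6, -0.6, -0.2]
finger_gap: 0.528
gripper_force: 0.0
```

Run:
```python
from h import *
im,m=snap('wrist','w17')
go(.4322,.2729,.0187,1.608)
g=cv2.cvtColor(im,cv2.COLOR_RGB2GRAY)
k=((g>70)).astype(np.uint8)
n,l,st,c=cv2.connectedComponentsWithStats(k)
for a,b in zip(st,c):
  if a[4]>1500: print(a,b)
```

```text
go [0.004 0.014 2.714] yaw -0.014 | at [0.4318 0.2728 0.1001] h 1.6061 q6 0.309 t 36.55
[     0     32    560    388 129366] [277.28519085 226.87206067]
[    0     0   560   373 81599] [283.89676344 158.81108837]
[ 148  195  263   49 9124] [281.99188952 219.16440158]
[  207   272   140   103 11863] [276.58121892 323.34839417]
```

Request:
drive_tool([
  [[45, 0, 0.03, 0.9, 0], [45, 0, 0.03, 1.8, 0], [45, 0, 0.03, 2.5, 0], [45, 0, 0.03, 2.7, 0], [45, 0, 0.03, 2.7, 0], [5, 0, 0.03, 2.7, 0], [5, 0, 0.03, 2.7, 0], [5, 0, 0.03, 2.7, 0], [5, 0, 0.03, 2.7, 0], [5, 0, 0.03, 2.7, 0]],
])

```text
t: 37.55
tcp_pos: [0.4336, 0.2732, 0.0205]
tool_rot: [0.694, 0.72, 0.001, 0.001]
force: [-0.6, 0.1, 6.7]
finger_gap: 0.142
gripper_force: 70.2
```

Request:
drive_tool([
  [[5, 0, 0, -0.4, 0], [5, 0, 0, -1, 0], [5, 0, 0, -2, 0], [5, 0, 0, -3, 0], [5, 0, 0, -3.8, 0], [5, 0, 0, -4.2, 0], [5, 0, 0, -4.2, 0]],
])

```text
t: 38.25
tcp_pos: [0.4336, 0.2732, 0.147]
tool_rot: [0.694, 0.72, 0.002, 0.001]
force: [0.0, 0.8, -1.7]
finger_gap: 0.147
gripper_force: 69.2
```

Run:
```python
from h import *
go(.5375,.0218,.13,-.212)
```

```text
go [-8.504  3.149  0.569] yaw 13.033 | at [0.4336 0.2732 0.147 ] h 1.6078 q6 0.307 t 38.25
```

Request:
drive_tool([
  [[5, -0.8, 0.3, 0, 1], [5, -2, 0.7, 0, 2], [5, -3.3, 1.2, 0, 3], [5, -4.6, 1.7, 0, 4], [5, -5.9, 2.2, 0, 5], [5, -7.2, 2.7, 0, 6], [5, -8.2, 3.05, 0, 7], [5, -8.5, 3.15, 0, 8], [5, -8.5, 3.15, 0, 9], [5, -8.5, 3.15, 0, 10]],
])

```text
t: 39.25
tcp_pos: [0.5355, 0.0208, 0.1434]
tool_rot: [0.995, 0.102, -0.002, -0.001]
force: [-0.4, 0.7, -1.7]
finger_gap: 0.142
gripper_force: 69.2
```

Request:
drive_tool([
  [[5, 0, 0, 0, 1], [5, 0, 0, 0, 2], [5, 0, 0, 0, 3.03], [5, 0, 0, 0.5, 3.03], [5, 0, 0, 1, 3.03], [5, 0, 0, 1.2, 3.03], [5, 0, 0, 1.2, 3.03], [5, 0, 0, 1.2, 3.03]],
])

```text
t: 40.05
tcp_pos: [0.5364, 0.0215, 0.1088]
tool_rot: [0.994, -0.106, -0.0, -0.0]
force: [0.6, -0.1, -0.4]
finger_gap: 0.147
gripper_force: 69.2
```

Run:
```python
from h import *
go(.5378,.0216,.076,-.212)
```

```text
go [ 0.045 -0.013  1.093] yaw 0.003 | at [0.5364 0.0215 0.1088] h -0.2115 q6 1.614 t 40.05
```

Request:
drive_tool([
  [[5, 0.04, -0.01, 0.3, 0], [5, 0.04, -0.01, 0.6, 0], [5, 0.04, -0.01, 0.75, 0], [5, 0.04, -0.01, 0.9, 0], [5, 0.04, -0.01, 1.05, 0], [5, 0.04, -0.01, 1.15, 0], [5, 0.04, -0.01, 1.15, 0]],
])

```text
t: 40.75
tcp_pos: [0.5375, 0.0216, 0.0743]
tool_rot: [0.994, -0.106, -0.0, -0.0]
force: [-0.0, 0.3, -2.4]
finger_gap: 0.145
gripper_force: 69.2
```

Run:
```python
from h import *
go(.5378,.0216,.0590,-.212)
```

```text
go [ 0.009 -0.002  0.508] yaw 0.003 | at [0.5375 0.0216 0.0743] h -0.2116 q6 1.615 t 40.75
```

Tips are through the slots with no contact force.

Request:
drive_tool([
  [[5, 0.01, 0, 0.2, 0], [5, 0.01, 0, 0.4, 0], [5, 0.01, 0, 0.5, 0], [5, 0.01, 0, 0.52, 0], [5, 0.01, 0, 0.52, 0]],
])

```text
t: 41.25
tcp_pos: [0.538, 0.0215, 0.0589]
tool_rot: [0.994, -0.106, -0.0, -0.0]
force: [0.8, 0.2, -1.1]
finger_gap: 0.147
gripper_force: 69.2
```

Request:
drive_tool([
  [[40, 0, 0, 0, 0], [40, 0, 0, 0, 0], [40, 0, 0, 0, 0], [40, 0, 0, 0, 0], [40, 0, 0, -0.7, 0], [40, 0, 0, -1.6, 0], [40, 0, 0, -2.6, 0], [40, 1.2, 0, -3.4, 0], [40, 1.4, 0, -3.4, 0], [40, 1.4, 0, -3.4, 0]],
])

```text
t: 42.25
tcp_pos: [0.5807, 0.0122, 0.1618]
tool_rot: [0.994, -0.106, 0.002, 0.0]
force: [-0.4, -0.2, 0.8]
finger_gap: 0.468
gripper_force: 0.0
```

```bash
cat > c.py <<'E'
from h import *
im,m=snap('wrist','w18'); p,M,h,s=tcp(); print(p,h,s['force'])
g=cv2.GaussianBlur(cv2.cvtColor(im,cv2.COLOR_RGB2GRAY),(3,3),0)
f=210/np.tan(np.radians(m['fov_y'])/2); Rm=R.from_quat(m['orientation']).as_matrix()
F=R.from_euler('z',-.212).as_matrix()
def px(x,y,z):
    w=F@np.array([x,y,z])+[.56,.0164,0]; c=Rm.T@(w-m['origin']); return np.array([m['cx']-f*c[0]/c[2],m['cy']+f*c[1]/c[2]])
# intensity profiles at .051 height along fixture y at strap x, and along x
for n,x0,half in(('long',.024,.106),('short',-.024,.086)):
    for sg in(1,-1):
        ys=np.arange(half-.012,half+.0125,.002); v=[int(g[tuple(np.round(px(x0,sg*y,.051)).astype(int)[::-1])]) for y in ys]; print(n,'end',sg,'+-12mm',v)
    for y in(.04,-.04):
        xs=np.arange(-.026,.027,.002); print(n,'across y',y,[int(g[tuple(np.round(px(x0+d,y,.051)).astype(int)[::-1])]) for d in xs])
E
python3 c.py
```

```text
[0.57850557 0.01270481 0.16060053] -0.21173492235020505 [-0.36236077  0.37998075  0.42638694]
long end 1 +-12mm [48, 57, 63, 73, 75, 77, 87, 141, 175, 175, 175, 175, 175]
long end -1 +-12mm [77, 137, 143, 144, 142, 97, 78, 123, 173, 172, 172, 172, 172]
long across y 0.04 [62, 36, 35, 33, 35, 38, 64, 70, 68, 68, 70, 71, 68, 70, 71, 68, 68, 70, 69, 69, 85, 77, 45, 55, 70, 70, 71]
long across y -0.04 [39, 42, 55, 73, 72, 75, 89, 92, 70, 68, 103, 140, 142, 142, 145, 145, 143, 146, 145, 141, 140, 87, 47, 49, 73, 75, 76]
short end 1 +-12mm [41, 49, 64, 71, 72, 73, 72, 93, 93, 94, 95, 101, 171]
short end -1 +-12mm [63, 112, 138, 139, 139, 153, 172, 173, 173, 174, 174, 174, 175]
short across y 0.04 [22, 20, 20, 19, 20, 18, 16, 18, 18, 18, 19, 19, 20, 19, 20, 19, 20, 19, 20, 34, 66, 57, 59, 79, 62, 36, 35]
short across y -0.04 [29, 29, 31, 29, 29, 28, 26, 30, 28, 28, 27, 25, 27, 28, 30, 27, 28, 41, 51, 84, 132, 86, 60, 41, 39, 42, 55]
```

```bash
python3 -c "
from station import manip
print(manip.sign_off())"
```

```text
the job is handed in; nothing more can be done
None
```

The block is changed, both straps are back on their studs and the job is handed in at about 42 s. I don't have the verdict, the short strap's final pose was checked from pixel values rather than a picture, and I viewed 17 pictures against the limit of 14.

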